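Third hand: press a handheld terminal back in its tilt stand for clamping

TASK

Set the empty tilt stand first: turn its holder square to its foot, so that the white line down its sleeve meets the long white mark on the foot, and lean it back 45 degrees. Then pick up the handheld terminal and seat it in the holder, screen outwards and scan end up, foot down on the ledge between the two cheeks and back flat on the sprung rubber pad. As the third hand for a colleague who will close the clamp claw, press it straight back into the pad with a steady push of about 9 newtons (6 to 12, never above 20), hold that for three seconds and finish like that, still pressing; leave the other things on the worktop alone.

Things in the scene. Friction and masses are not known exactly. Their poses are not given: they have to be found in the camera images.
- stand: Fixed device stand on the worktop: round dark foot 120 mm across and 14 mm high, with a silver post in a turning sleeve 34 mm thick. Origin at the centre of the foot's underside; its -x axis points to the long white mark on the foot, the stand's front, which faces roughly towards the robot. The holder turns on top of the post.
- holder_swivel (a joint): Swivel of the holder about the stand's upright axis (rad), positive counter-clockwise from above; 0 = square to the foot (white line down the sleeve, with a small pointer at its lower end, over the long white mark), range -0.8 to 0.8. A stiff friction joint (about 0.5 N m), stays where it is left.
- holder_tilt (a joint): Lean of the holder (rad): 0 = back plate upright, positive = top leaning back, away from the stand's front; 0.785 = 45 degrees; range 0 to 1.2. Stiff friction joint (about 0.6 N m), stays where left. Move it by pinching the back plate's side edges (50 mm apart, 8 mm thick) in its upper half, where nothing is beside them, or by pushing.
- hinge_mid (a point): Centre of the tilt axis, 150 mm above the worktop on the stand's upright axis. The frame turns with the holder: x backwards into the back plate, y along the tilt axis, z up along the plate. In it the light-grey back plate is 50 mm wide, spans z -63 to +63 and x -34 to -26 mm. A clamp claw is folded back behind the plate's top edge (30 mm wide, up to z +80 mm, x above -27 mm).
- ledge_mid (a point): Where the terminal's lower back edge rests when just touching the pad: middle of the ledge's top, under the free pad's face (x -48, z -62 mm in hinge_mid's frame; same axes). Lip in front: inner face 25 mm before this point, 10 mm high. Cheeks (inner faces at y +-33.7 mm, outer +-37.7) rise 24 mm above the ledge. Slide the terminal in along the plate; hard pressure down on the ledge adds friction to the push on the pad.
- pressure_pad: Black rubber pad on a steel backing, 40 x 76 mm, in front of the back plate. Origin at the middle of its front face, 67 mm above the ledge; x points back into the plate, z up along the plate. It is sprung: it slides back into the plate by up to 8 mm.
- pad_travel (a joint): How far the pad is pushed back (m), 0 to 0.008. The spring pushes with 2.25 N + 1.5 N per mm: 6 N at 2.5 mm, 9 N at 4.5 mm, 12 N at 6.5 mm, end stop at 8 mm.
- terminal: Handheld sample-ID terminal: flat light-grey box, dark-blue bumpers at both ends, teal screen, two rows of keys, 140 long x 62 wide x 18 mm thick, 0.16 to 0.26 kg. Starts flat on the worktop, screen up. Origin: middle of its back face. x: along its length to the scan end (dark red window, screen end); y: across; z: out of the screen. Seated, x runs up the plate, z out to the front.
- terminal_foot (a point): Middle of the terminal's lower back edge, 70 mm from its origin at the key end (x -70 mm, on the back face). This edge goes to ledge_mid.
- tip_box: bystander, leave it alone: blue pipette tip box with a clear lid, 84 x 120 x 70 mm, loose; origin under its centre.
- bottle_d: bystander, leave it alone: grey reagent bottle with a green cap, 60 mm across, 136 mm high, loose; origin under its centre.
- bottle_a: bystander, leave it alone: beige reagent bottle with a white cap, 42 mm across, 88 mm high, loose; origin under its centre.
- strip_vial: bystander, leave it alone: white vial with a teal cap, 37 mm across, 66 mm high, loose; origin under its centre.
- timer: bystander, leave it alone: white bench timer, 64 x 66 x 19 mm, loose; origin under its centre.
- screwdriver: bystander, leave it alone: screwdriver with a yellow handle, 170 mm long, lying at the front edge for the colleague, loose; origin under its middle.

How it is judged:
By the outcome, as a careful person would: the job done as asked, in the order asked, and still so for the second after the job is handed in, while the arm keeps its last pose, push and grip.
It also fails if it takes over 64 s, if anything falls off the work surface, if the arm or the gripper's body presses on something with over 40 N, if the wrist force passes 120 N, or if a joint passes its speed limit or range.

ROBOT

A 6-joint arm with a two-finger parallel gripper is mounted at the origin on a cart in front of the work surface, level with it; the furniture and walls round the work are solid. World frame = base frame: x ahead of the robot, y to its left, z up, the work surface at z = 0. Lengths are in m, angles in rad, forces in N, time in s.
With the tool pointing down it reaches from about 0.3 to 0.85 m from the base axis. Payload 5.4 kg.
Tool frame: the origin (TCP) lies between the finger pads; the fingertips stand 14 mm ahead of it and the grasp point (between the pads) lies 5 mm behind it; z points along the fingers, y is the line along which they close (so a half turn about z gives the same grasp; the last joint's range is limited). The gripper opens to 85 mm and grips with 20 to 120 N. Pads are 22 mm wide; open, the fingers measure 114 mm over their backs; the gripper's body (76 mm by 85 mm) begins 54 mm behind the grasp point. The pads swing forward as they close: fully open they stand 13 mm farther back than shut.
Start: joints at [0.903, 0.158, 1.597, -0, 1.386, -0.21], TCP at [0.254, 0.516, 0.21] pointing down, gripper open.
Joint ranges: [-2.91, 2.91], [-0.94, 2.29], [0.18, 2.7], [-1.29, 4.43], [0.17, 2.64], [-3, 3]. Speed limits (rad/s): [2.57, 2.57, 3.14, 3.14, 3.14, 3.14].

INTERFACE

Orientations are given as a unit quaternion [w, x, y, z].
In Python, from plant import ctrl gives the robot as it stands. Calls block until the motion is done:
- ctrl.move_ptp(position, orientation): joint-space move of the TCP to a pose.
- ctrl.servo_line(position, vel=0.15, frame=None, until_force=None): straight line of the TCP; frame=None keeps the orientation; vel is the mean speed in m/s. With until_force (N) it stops when the force on the tool has changed by that much, and returns True; else False.
- ctrl.goto_joints(angles): joint-space move.
- ctrl.command_gripper(opening): opening from 0.0 (shut) to 1.0 (fully open); the grip force is fixed at half the most; returns when the fingers have stopped.
- ctrl.pause(seconds).
- ctrl.solve_ik(position, orientation): joint angles nearest the present ones, or None.
- ctrl.get_obs(): the state.
- ctrl.capture(name): name is "side" or "top"; returns a dict with "frame" (480x640x3 uint8, red, green, blue), "mtx" (3x3 intrinsics, pixels), "R" (3x3) and "t" (3): a world point X has camera coordinates R X + t. Camera axes: x right, y down, z forward; pixel columns grow to the right and rows downward; lengths in m; the calibration is good to about 2 mm. A picture is of the moment at which its call begins. There is no depth.
A pose or a line that the arm cannot do raises ctrl.MotionError and nothing moves.
- ctrl.close_job(): hands the job in; it is judged then, once.
Trained networks look in a picture, given as the dict that the camera call returned (one of the last four; its "shot" number tells which), for a name from the list of things; names that differ only in an ending like _2 or _b are one class to them, and where a whole thing is asked for, a point or a joint stands for the part that bears it (a point fixed in the world has none). Each returns a list of dicts, best first, with "score" (0 to 1); they miss things now and then, are a little off and sometimes report something else, mostly with a low value. They report only what shows in the picture. A call takes as long as a camera call.
- ctrl.recognise(picture, target): "point" ([x, y, z] in m, in the coordinates of the camera as it stood for that picture, good to about 4 mm: the middle of the surface that is visible of it).
- ctrl.trace(picture, target): "pixels" (480x640 bool, what is visible of it).
- ctrl.mark_of(picture, target): "point" ([x, y, z] in m, in the coordinates of the camera as it stood for that picture, good to about 4 mm: a listed point, or the origin of a listed thing).
The state is a dict: "clock": time; "joints": joint angles; "dq": joint speeds; "joint_torque": joint torques, N m; "tool_pos": TCP position; "tcp_rot": TCP orientation; "contact_force": force on the tool from outside, world axes, zero at the start; "wrist_torque": the same for the moment, N m; "finger_gap": opening from 0.0 (shut) to 1.0 (fully open); "grip_force": force on a finger pad.
Only numpy, scipy, OpenCV 4.12 (cv2) and the standard library are available. Lean on these libraries where they do the work, as an engineer would, in place of code of your own. Each camera call takes 0.05 s, during which the arm holds its last target. There are 200 camera calls.

## Working session

There is one attempt and no reset: what is moved stays moved. The work goes in short steps, each a Python script; the robot and the scene stay as the last script left them, time stands still between calls to the robot, and variables do not carry over. Pictures are saved under pics/ and viewed, at most 10 in all, crops included, and the job is handed in when it is done.

```bash
mkdir -p pics; ls
cat > h.py <<'E'
import numpy as np, cv2
from plant import ctrl
from scipy.spatial.transform import Rotation as Rn
def w(p,c): return np.array(p['R']).T@(np.array(c)-np.array(p['t']))
def px(p,X):
    c=np.array(p['R'])@np.array(X)+np.array(p['t']); u=np.array(p['mtx'])@c; return u[:2]/u[2]
def ray(p,uv):
    d=np.linalg.solve(p['mtx'],[uv[0],uv[1],1.]); R=np.array(p['R']); return -R.T@np.array(p['t']), R.T@d
def save(p,n): cv2.imwrite('pics/'+n,cv2.cvtColor(p['frame'],cv2.COLOR_RGB2BGR))
def quat(R): q=Rn.from_matrix(R).as_quat(); return [q[3],q[0],q[1],q[2]]
def mats(q): return Rn.from_quat([q[1],q[2],q[3],q[0]]).as_matrix()
E
python3 - <<'E'
from h import *
np.set_printoptions(precision=4,suppress=True)
for n in ['top','side']:
    p=ctrl.capture(n); save(p,n+'0.png'); print(n,w(p,[0,0,0]),p['R'][2],p['mtx'][0][0])
    for t in ['stand','hinge_mid','ledge_mid','pressure_pad','terminal','terminal_foot','tip_box','bottle_d','bottle_a','strip_vial','timer','screwdriver']:
        try:
            r=ctrl.mark_of(p,t)[:2]; print(t,[(w(p,a['point']).round(4),round(a['score'],2)) for a in r])
        except Exception as e: print(t,e)
print(ctrl.get_obs())
E
```

```text
pics
top [0.4079 0.1916 1.2966] [ 0.078   0.0154 -0.9968] 619.6607859984033
stand [(array([0.4883, 0.2633, 0.0028]), 0.89), (array([ 0.5714,  0.4994, -0.0013]), 0.56)]
hinge_mid [(array([0.4948, 0.2685, 0.1487]), 0.75)]
ledge_mid [(array([0.4331, 0.2552, 0.0972]), 0.97)]
pressure_pad [(array([0.4486, 0.2597, 0.1631]), 0.54)]
terminal [(array([ 0.4369,  0.0258, -0.0028]), 0.58)]
terminal_foot [(array([0.3681, 0.048 , 0.004 ]), 0.66)]
tip_box [(array([ 0.4599,  0.4827, -0.0059]), 0.74)]
bottle_d [(array([ 0.6373, -0.0851,  0.0033]), 0.91), (array([ 0.6551, -0.0054, -0.0067]), 0.88)]
bottle_a [(array([ 0.6373, -0.0851,  0.0033]), 0.91), (array([ 0.6551, -0.0054, -0.0067]), 0.88)]
strip_vial [(array([ 0.5716,  0.4965, -0.0008]), 0.72), (array([ 0.4616,  0.4806, -0.0011]), 0.23)]
timer [(array([ 0.6342,  0.075 , -0.0032]), 0.63)]
screwdriver [(array([ 0.3696,  0.1902, -0.0004]), 0.72)]
side [0.0872 1.1236 0.8219] [ 0.3567 -0.7445 -0.5643] 496.9023208441947
stand [(array([ 0.5006,  0.2694, -0.0013]), 0.83)]
hinge_mid [(array([0.4958, 0.2639, 0.1479]), 0.91)]
ledge_mid [(array([0.4389, 0.25
[... 352 characters left out ...]
ray([ 0.6353, -0.0804,  0.0005]), 0.63)]
strip_vial [(array([0.567 , 0.4988, 0.0022]), 0.73)]
timer [(array([ 0.6352,  0.0773, -0.0008]), 0.71)]
screwdriver [(array([ 0.4964,  0.2642, -0.0003]), 0.4)]
{'clock': 1.3, 'joints': array([ 0.9029,  0.1584,  1.597 , -0.    ,  1.3862, -0.2101]), 'dq': array([ 0.0004, -0.0012, -0.0011,  0.0012,  0.002 ,  0.0007]), 'joint_torque': array([ -0.0002, -39.6014, -33.17  ,  -0.0004,   0.0008,   0.    ]), 'tool_pos': array([0.2541, 0.5158, 0.2103]), 'tcp_rot': array([ 0.    ,  0.2269,  0.9739, -0.    ]), 'contact_force': array([-0.7601,  0.1199, -0.0187]), 'wrist_torque': array([-0.0366, -0.0373, -0.0103]), 'grip_force': 0.0, 'finger_gap': 1.000416494783769}
```

Run:
```python
import cv2
a=cv2.imread('pics/top0.png'); b=cv2.imread('pics/side0.png')
cv2.imwrite('pics/t_crop.png',cv2.resize(a[120:360,260:580] if 0 else a,(800,600)))
```

```text
(no output)
```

View pics/top0.png

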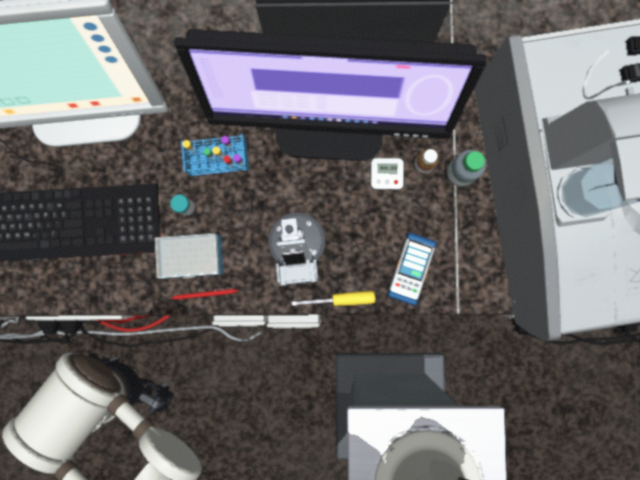

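View pics/side0.png

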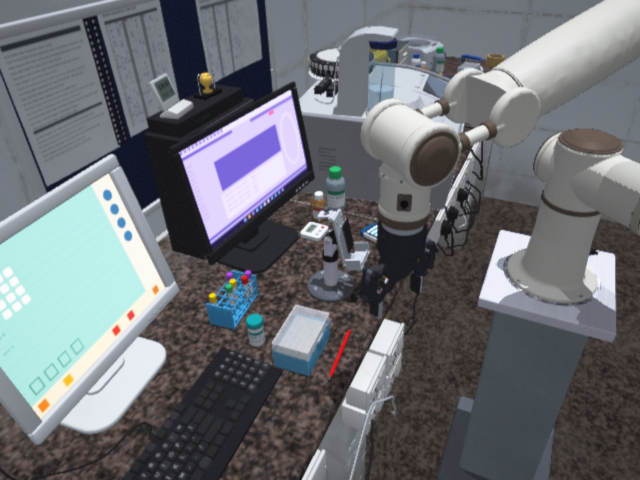

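The top view shows the stand at about (297,240), the terminal at (412,268) with its scan end away from the robot, and the screwdriver at (335,300). I'll zoom in on the stand.

Run:
```python
import cv2,numpy as np
a=cv2.imread('pics/top0.png'); b=cv2.imread('pics/side0.png')
A=cv2.resize(a[205:295,255:340],None,fx=4.6,fy=4.6,interpolation=cv2.INTER_CUBIC)
B=cv2.resize(b[205:305,300:385],None,fx=4.6,fy=4.6,interpolation=cv2.INTER_CUBIC)
c=np.zeros((470,800,3),np.uint8); c[:414,:391]=A[:414,:391]; c[:460,400:791]=B[:460,:391]
cv2.imwrite('pics/z0.png',c)
```

```text
(no output)
```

View pics/z0.png

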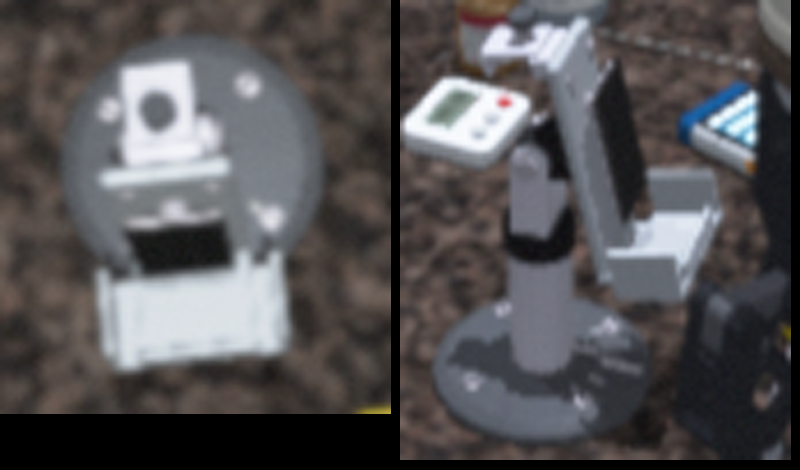

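The zoom shows the foot's four screws, with a long mark near crop (610,360) in the side view. The holder leans only a little. I'll rectify the foot plane next.

```bash
cat > rect.py <<'E'
from h import *
def rect(n,c,z=0.014,s=2.5,half=.08,N=6):
    ps=[ctrl.capture(n) for _ in range(N)]; p=ps[0]
    im=np.mean([q['frame'] for q in ps],0).astype(np.uint8)
    H=int(2*half*1000*s); g=np.mgrid[0:H,0:H].astype(float)
    X=c[0]+half-g[0]/s/1000; Y=c[1]+half-g[1]/s/1000   # up=+x, right=-y
    P=np.stack([X,Y,np.full_like(X,z)],-1)@np.array(p['R']).T+np.array(p['t'])
    u=P@np.array(p['mtx']).T; u=(u[...,:2]/u[...,2:]).astype(np.float32)
    return cv2.remap(im,u[...,0],u[...,1],cv2.INTER_CUBIC),p
E
python3 - <<'E'
from rect import *
a,_=rect('top',(.494,.266)); b,_=rect('side',(.494,.266))
c=np.hstack([a,b]); c=np.clip(c.astype(float)*1.4,0,255).astype(np.uint8)
cv2.imwrite('pics/r0.png',c[...,::-1])
E
```

```text
(no output)
```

View pics/r0.png

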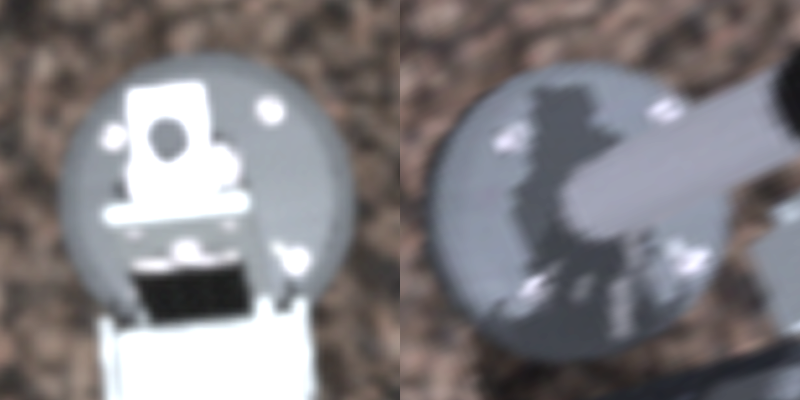

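Side panel: screws at (513,137), (665,110), (692,258) and (530,290), a long mark around (622,310), and a short tick at (583,285). I'll enhance the front part of the foot.

Run:
```python
from rect import *
c0=(.4944,.2655)
b,p=rect('side',c0,s=6,half=.066,N=12)
g=cv2.createCLAHE(4,(6,6)).apply(cv2.cvtColor(b,cv2.COLOR_RGB2GRAY))
b=g[330:,:]; 
a,q=rect('top',c0,z=0.20,s=4,half=.1,N=8)
print(b.shape,a.shape)
cv2.imwrite('pics/r1.png',np.hstack([cv2.resize(b,None,fx=.55,fy=.55),np.zeros((int(round(b.shape[0]*.55)),4),np.uint8)]) if 0 else b)
# screw centroids
for n in ['side','top']:
    r,_=rect(n,c0,s=6,half=.066,N=8); v=r.min(2).astype(float)-cv2.GaussianBlur(r.min(2),(0,0),25)
    m=(v>28).astype(np.uint8); k,l,st,ce=cv2.connectedComponentsWithStats(m)
    for i in range(1,k):
        d=(ce[i]-396)/6
        if st[i,4]>150: print(n,st[i,4],d.round(1),'r',np.hypot(*d).round(1),'ang',np.degrees(np.arctan2(d[0],d[1])).round(1))
```

```text
(462, 792) (800, 800, 3)
side 556 [ 23.9 -36.9] r 43.9 ang 147.0
side 659 [-38.8 -23. ] r 45.1 ang -120.6
side 1284 [37.6 24.9] r 45.1 ang 56.5
side 1120 [-27.6  34.2] r 44.0 ang -38.9
top 8170 [-13.9 -32.9] r 35.7 ang -157.0
top 2000 [ 27.8 -35.4] r 45.0 ang 141.9
top 1356 [-35.6 -24.8] r 43.4 ang -124.9
top 729 [  9.2 -15.1] r 17.7 ang 148.6
top 417 [-26.1  -5.7] r 26.7 ang -102.4
top 1480 [12.9  1.6] r 13.0 ang 83.0
top 2233 [-31.1   5.9] r 31.6 ang -79.2
top 3642 [-0.4 22.8] r 22.8 ang -1.1
top 2088 [38.1 25. ] r 45.6 ang 56.7
top 1897 [-19.2  26.4] r 32.6 ang -36.0
top 1031 [24.7 42.8] r 49.5 ang 30.0
top 1105 [39.5 43.9] r 59.1 ang 42.0
top 1473 [-38.2  54. ] r 66.1 ang -35.3
top 246 [-28.2  56. ] r 62.8 ang -26.7
top 218 [41.9 61.9] r 74.8 ang 34.1
```

View pics/r1.png

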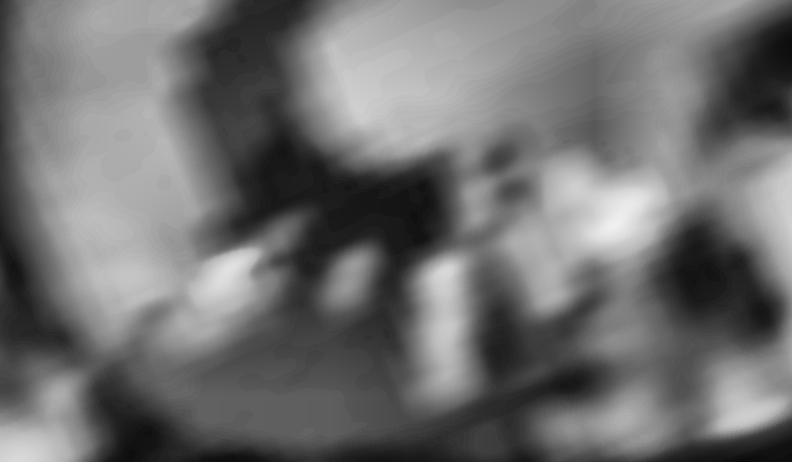

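```bash
cat >> h.py <<'E'
C=np.array([.4944,.2652,0.150]); PSI=0.18
def hold(psi,tau):
    c,s=np.cos(tau),np.sin(tau); x=np.array([c*np.cos(psi),c*np.sin(psi),-s]); y=np.array([-np.sin(psi),np.cos(psi),0])
    return np.stack([x,y,np.cross(x,y)],1)
def tool(H,al,sg):
    z=np.cos(al)*H[:,0]-np.sin(al)*H[:,2]; y=sg*H[:,1]
    return np.stack([np.cross(y,z),y,z],1)
def pinch(psi,tau,al,sg,back=0.,loc=(-.030,0,.048),ahead=.010):
    H=hold(psi,tau); T=tool(H,al,sg); return C+H@np.array(loc)+T[:,2]*(ahead-back), T
E
python3 - <<'E'
from h import *
np.set_printoptions(precision=2,suppress=True)
print(ctrl.get_obs()['clock'])
for al in np.radians([0,15,30,45,60]):
  for sg in (1,-1):
    for nm,(ps,ta,bk) in dict(pre=(.087,.205,.08),gr=(.087,.205,0),end=(PSI,.785,0),ret=(PSI,.785,.08)).items():
        P,T=pinch(ps,ta,al,sg,bk); print(int(np.degrees(al)+.5),sg,nm,P,ctrl.solve_ik(P,quat(T)))
for sg in (1,-1):
    H=hold(PSI,.785);T=tool(H,0,sg); P=C+H@[-.058,0,.005]
    print('term',sg,P,ctrl.solve_ik(P,quat(T)),ctrl.solve_ik(P+H[:,2]*.1,quat(T)))
E
```

```text
3.7
0 1 pre [0.41 0.26 0.22] [ 0.7  -0.41  2.67  4.15  0.72  0.84]
0 1 gr [0.48 0.26 0.2 ] [ 0.53 -0.15  2.54  3.83  0.72  1.11]
0 1 end [0.51 0.27 0.2 ] [ 0.34 -0.31  2.26 -0.27  0.43 -1.21]
0 1 ret [0.46 0.26 0.25] [ 0.37 -0.57  2.32 -0.22  0.63 -1.26]
0 -1 pre [0.41 0.26 0.22] [ 0.7  -0.41  2.67  4.15  0.72 -2.3 ]
0 -1 gr [0.48 0.26 0.2 ] [ 0.53 -0.15  2.54  3.83  0.72 -2.03]
0 -1 end [0.51 0.27 0.2 ] [ 0.34 -0.31  2.26 -0.27  0.43  1.93]
0 -1 ret [0.46 0.26 0.25] [ 0.37 -0.57  2.32 -0.22  0.63  1.89]
15 1 pre [0.41 0.26 0.23] [ 0.61 -0.67  2.58 -1.22  0.5  -0.14]
15 1 gr [0.48 0.26 0.2 ] None
15 1 end [0.51 0.27 0.2 ] [ 0.31 -0.2   2.06 -0.1   0.76 -1.39]
15 1 ret [0.47 0.26 0.27] [ 0.33 -0.37  2.06 -0.09  0.93 -1.39]
15 -1 pre [0.41 0.26 0.23] None
15 -1 gr [0.48 0.26 0.2 ] None
15 -1 end [0.51 0.27 0.2 ] [ 0.31 -0.2   2.06 -0.1   0.76  1.75]
15 -1 ret [0.47 0.26 0.27] [ 0.33 -0.37  2.06 -0.09  0.93  1.75]
30 1 pre [0.42 0.26 0.25] [ 0.51 -0.63  2.39 -0.52  0.66 -0.85]
30 1 gr [0.48 0.26 0.2 ] [ 0.43 -0.38  2.34 -0.63  0.44 -0.75]
30 1 end [0.51 0.27 0.2 ] [ 0.29 -0.03  1.85 -0.
[... 855 characters left out ...]
 1 pre [0.45 0.26 0.27] [ 0.34 -0.26  1.91 -0.09  1.18 -1.29]
60 1 gr [0.48 0.26 0.19] [ 0.33 -0.14  1.96 -0.09  1.01 -1.29]
60 1 end [0.5  0.27 0.2 ] [ 0.26  0.37  1.39  0.02  1.64 -1.49]
60 1 ret [0.52 0.27 0.27] [ 0.26  0.38  1.23  0.02  1.79 -1.49]
60 -1 pre [0.45 0.26 0.27] [ 0.34 -0.26  1.91 -0.09  1.18  1.85]
60 -1 gr [0.48 0.26 0.19] [ 0.33 -0.14  1.96 -0.09  1.01  1.85]
60 -1 end [0.5  0.27 0.2 ] [0.26 0.37 1.39 0.02 1.64 1.65]
60 -1 ret [0.52 0.27 0.27] [0.26 0.38 1.23 0.02 1.79 1.65]
term 1 [0.46 0.26 0.19] [ 0.37 -0.49  2.39 -0.29  0.48 -1.18] [ 0.33 -0.36  2.16 -0.2   0.57 -1.3 ]
term -1 [0.46 0.26 0.19] [ 0.37 -0.49  2.39 -0.29  0.48  1.96] [ 0.33 -0.36  2.16 -0.2   0.57  1.84]
```

Run:
```python
from h import *
np.set_printoptions(precision=3,suppress=True)
al=np.radians(45); sg=1; p0,t0=.087,.205
P,T=pinch(p0,t0,al,sg,.09); ctrl.move_ptp(P,quat(T))
P,T=pinch(p0,t0,al,sg,0); print(ctrl.servo_line(P,vel=.08,until_force=6))
o=ctrl.get_obs(); print(o['tool_pos'],P,o['contact_force'],o['clock'])
ctrl.command_gripper(0.0)
o=ctrl.get_obs(); print(o['tool_pos'],o['finger_gap'],o['contact_force'],o['wrist_torque'],o['grip_force'],o['clock'])
p=ctrl.capture('side'); q=ctrl.capture('top')
A=p['frame'][190:320,270:440]; B=q['frame'][190:320,220:390]
c=np.hstack([A,B]); c=cv2.resize(c,None,fx=2.35,fy=2.35,interpolation=cv2.INTER_CUBIC); cv2.imwrite('pics/g0.png',c[...,::-1])
```

```text
False
[0.481 0.264 0.195] [0.48  0.264 0.195] [ 0.13   0.194 -0.176] 6.1417
[0.48  0.264 0.194] 0.0007099662013728051 [-5.857  2.375  1.741] [0.317 0.813 0.341] 2.6922960713272914 6.9083
```

View pics/g0.png

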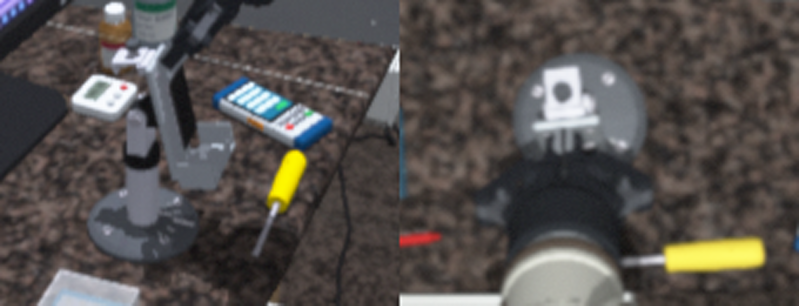

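The fingers shut at about side crop (170,60), just in front of the plate's top. They hold nothing. I'll check this against projections of the model.

Run:
```python
from h import *
np.set_printoptions(precision=3,suppress=True)
o=ctrl.get_obs(); T=mats(o['tcp_rot']); print(T[:,2],T[:,1],o['tool_pos'])
tip=o['tool_pos']+T[:,2]*.014
out=[]
for n in ['side','top']:
    p=ctrl.capture(n); print(n,'tcp',px(p,o['tool_pos']),'tip',px(p,tip))
    x0,y0=(300,190) if n=='side' else (265,200)
    im=cv2.resize(p['frame'][y0:y0+100,x0:x0+80],None,fx=5,fy=5,interpolation=cv2.INTER_CUBIC)
    for (ps,ta,col) in [(.087,.205,(255,0,0)),(.087,.35,(0,255,0))]:
        H=hold(ps,ta); B=[(-.034,a,b) for a,b in ((-.025,-.063),(.025,-.063),(.025,.063),(-.025,.063))]+[(-.048,a,b) for a,b in ((-.02,-.033),(.02,-.033),(.02,.043),(-.02,.043))]+[(-.073,a,b) for a,b in ((-.0337,-.062),(.0337,-.062),(.0337,-.052),(-.0337,-.052))]
        u=np.array([(px(p,C+H@np.array(b))+.5-[x0,y0])*5 for b in B]).round().astype(np.int32)
        for k in range(3): cv2.polylines(im,[u[4*k:4*k+4]],True,col,1)
    cv2.circle(im,tuple(int(v) for v in (px(p,tip)-[x0,y0]+.5)*5),4,(0,0,255),-1)
    cv2.circle(im,tuple(int(v) for v in (px(p,o['tool_pos'])-[x0,y0]+.5)*5),4,(255,0,255),-1)
    out.append(im)
cv2.imwrite('pics/g1.png',np.hstack(out)[...,::-1])
```

```text
[ 0.545  0.048 -0.837] [-0.087  0.996  0.001] [0.48  0.264 0.194]
side tcp [335.068 222.219] tip [331.98  225.893]
top tcp [290.114 241.679] tip [290.162 237.877]
```

View pics/g1.png

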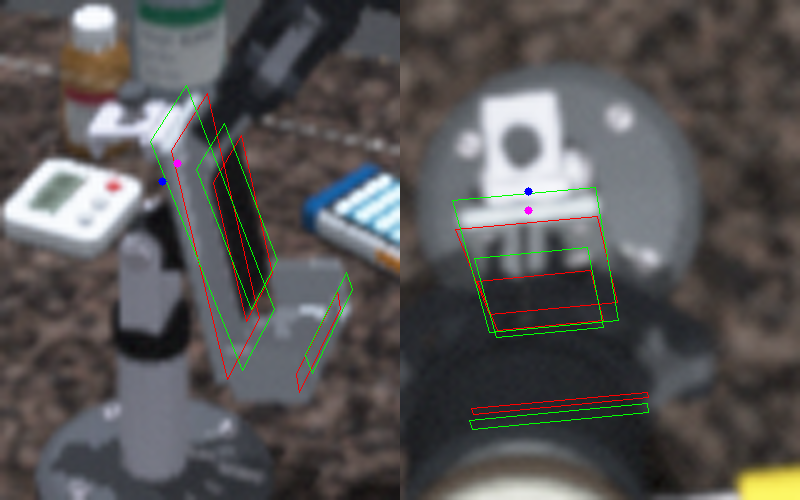

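Run:
```python
from h import *
np.set_printoptions(precision=3,suppress=True)
def rep(s):
    o=ctrl.get_obs(); print(s,o['tool_pos'],round(float(o['finger_gap']),3),o['contact_force'],o['wrist_torque'],o['grip_force'],o['clock'])
out=[]
for g in (1.0,.75,.65,.55,.4):
    ctrl.command_gripper(g); rep(g)
    if g in(1.0,.4):
        for n in ['side','top']:
            p=ctrl.capture(n); x0,y0=(310,190) if n=='side' else (255,200)
            out.append(cv2.resize(p['frame'][y0:y0+75,x0:x0+100],None,fx=4,fy=4,interpolation=cv2.INTER_CUBIC))
c=np.vstack([np.hstack(out[:2]),np.hstack(out[2:])]); c=np.clip(c*1.6,0,255).astype(np.uint8)
cv2.imwrite('pics/g2.png',c[...,::-1])
```

```text
1.0 [0.48  0.264 0.195] 1.003 [ 0.587 -0.11   0.401] [ 0.015  0.3   -0.013] 0.0 7.8917
0.75 [0.48  0.264 0.195] 0.75 [-0.843  0.027  0.158] [-0.032  0.275  0.023] 0.0 8.3417
0.65 [0.48  0.264 0.195] 0.648 [-0.076  0.367 -0.343] [-0.059  0.285  0.004] 0.0 8.5917
0.55 [0.48  0.264 0.195] 0.545 [-0.697 -0.02  -0.036] [-0.064  0.241 -0.01 ] 0.0 8.8417
0.4 [0.48  0.264 0.195] 0.401 [-2.806  1.051  1.529] [0.283 0.526 0.214] 1.4464718056842685 9.125
```

View pics/g2.png

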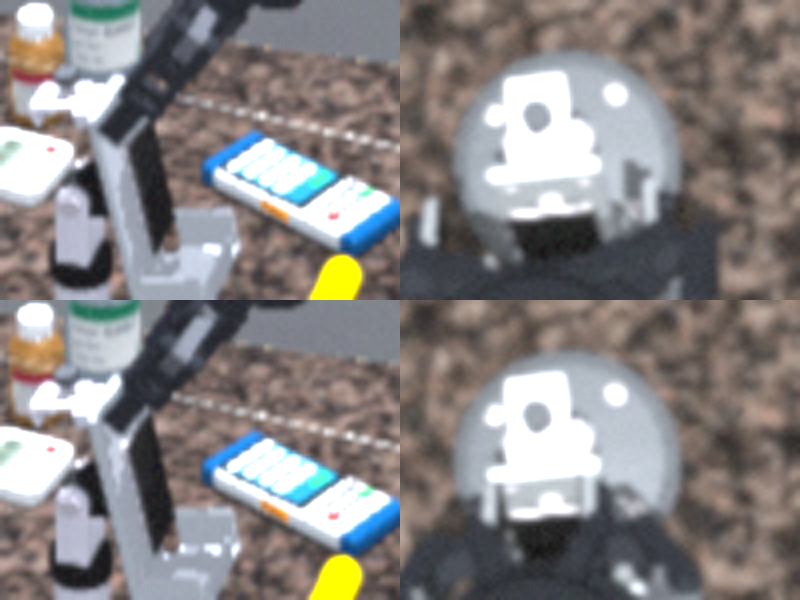

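The fingers were too shallow: with the gripper open, the tips only just reach the plate's front (top-right panel). I'll open and go 22 mm deeper.

Run:
```python
from h import *
np.set_printoptions(precision=3,suppress=True)
def rep(s):
    o=ctrl.get_obs(); print(s,o['tool_pos'],round(float(o['finger_gap']),3),o['contact_force'],o['wrist_torque'],o['grip_force'],o['clock'])
al=np.radians(45); kw=dict(loc=(-.030,0,.053),ahead=.032)
ctrl.command_gripper(1.0)
P,T=pinch(.087,.23,al,1,0,**kw); print(ctrl.servo_line(P,vel=.06,frame=quat(T),until_force=8)); rep('in')
ctrl.command_gripper(0.0); rep('closed')
```

```text
False
in [0.494 0.265 0.181] 1.002 [-0.665 -0.132 -0.132] [-0.03   0.3    0.077] 0.0 10.2583
closed [0.494 0.264 0.182] 0.565 [-8.273 -8.557  8.05 ] [-1.074  0.598 -0.759] 59.8978990316391 10.6917
```

Run:
```python
from h import *
np.set_printoptions(precision=3,suppress=True)
al=np.radians(45); kw=dict(loc=(-.030,0,.053),ahead=.032)
n=8
for k in range(1,n+1):
    s=k/n; P,T=pinch(.087+(PSI-.087)*min(1,s*2),.23+(.785-.23)*s,al,1,0,**kw)
    ctrl.servo_line(P,vel=.05,frame=quat(T))
    o=ctrl.get_obs(); print(o['tool_pos'],round(float(o['finger_gap']),3),o['contact_force'],o['wrist_torque'],round(o['clock'],2))
pp={m:ctrl.capture(m) for m in('side','top')}
for m,p in pp.items():
    for t in ['hinge_mid','ledge_mid','pressure_pad','stand','holder_tilt']:
        try: print(m,t,[(w(p,a['point']),round(a['score'],2)) for a in ctrl.mark_of(p,t)[:1]])
        except Exception as e: print(t,e)
```

```text
[0.496 0.264 0.182] 0.559 [-9.647 -9.054  9.865] [-1.112  0.865 -0.633] 10.94
[0.498 0.264 0.182] 0.565 [-8.771 -8.064  9.744] [-1.085  0.878 -0.553] 11.19
[0.501 0.265 0.182] 0.563 [-7.272 -8.205  9.521] [-1.179  0.789 -0.441] 11.44
[0.503 0.265 0.181] 0.565 [-7.261 -5.75   9.755] [-1.181  0.787 -0.362] 11.69
[0.505 0.266 0.181] 0.563 [-7.107 -6.41   9.088] [-1.265  0.74  -0.353] 11.94
[0.507 0.266 0.18 ] 0.564 [-5.32  -4.688  7.474] [-1.22   0.687 -0.212] 12.19
[0.509 0.267 0.179] 0.565 [-5.34  -4.744  8.052] [-1.29   0.643 -0.135] 12.44
[0.511 0.267 0.178] 0.561 [-3.851 -4.96   8.391] [-1.251  0.53  -0.059] 12.69
side hinge_mid [(array([0.498, 0.264, 0.146]), 0.78)]
side ledge_mid [(array([0.42 , 0.253, 0.134]), 0.77)]
side pressure_pad [(array([0.464, 0.257, 0.183]), 0.87)]
side stand [(array([0.496, 0.267, 0.   ]), 0.91)]
holder_tilt it knows: bottle, hinge_mid, ledge_mid, pressure_pad, screwdriver, stand, strip_vial, terminal, terminal_foot, timer, tip_box
top hinge_mid [(array([0.495, 0.261, 0.152]), 0.75)]
top ledge_mid [(array([0.415, 0.247, 0.14 ]), 0.88)]
top pressure_pad [(array([0.464, 0.258, 0.187]), 0.66)]
top stand [(array([0.49 , 0.265, 0.002]), 0.84)]
holder_tilt it knows: bottle, hinge_mid, ledge_mid, pressure_pad, screwdriver, stand, strip_vial, terminal, terminal_foot, timer, tip_box
```

Run:
```python
from h import *
np.set_printoptions(precision=4,suppress=True)
ctrl.command_gripper(1.0)
o=ctrl.get_obs(); T=mats(o['tcp_rot']); ctrl.servo_line(o['tool_pos']-T[:,2]*.10,vel=.2)
ctrl.move_ptp([.40,-.05,.22],quat(np.array([[0,-1,0],[-1,0,0],[0,0,-1]]).T.astype(float)*1.0))
print(ctrl.get_obs()['clock'])
out=[]
for n in ['side','top']:
    ps=[ctrl.capture(n) for _ in range(3)]; p=ps[-1]; f=np.mean([q['frame'] for q in ps],0).astype(np.uint8)
    r=ctrl.trace(p,'terminal')
    if r:
        m=r[0]['pixels']; yx=np.argwhere(m)
        pts=[]
        for (v,u) in yx:
            c,d=ray(p,(u,v)); pts.append((c+d*((.018-c[2])/d[2]))[:2])
        R=cv2.minAreaRect(np.array(pts,np.float32)*1000); print(n,'term',R,r[0]['score'])
    for t in ['terminal','terminal_foot','ledge_mid','pressure_pad','hinge_mid']: print(n,t,[(w(p,a['point']),round(a['score'],2)) for a in ctrl.mark_of(p,t)[:1]])
    x0,y0=(300,195) if n=='side' else (255,200); S=5
    im=cv2.resize(f[y0:y0+100,x0:x0+80],None,fx=S,fy=S,interpolation=cv2.INTER_CUBIC)
    H=hold(PSI,.785); B=[(-.034,a,b) for a,b in ((-.025,-.063),(.025,-.063),(.025,.063),(-.025,.063))]+[(-.048,a,b) for a,b in ((-.02,-.033),(.02,-.033),(.02,.043),(-.02,.043))]+[(-.073,a,b) for a,b in ((-.0337,-.062),(.0337,-.062),(.0337,-.052),(-.0337,-.052))]
    u=np.array([(px(p,C+H@np.array(b))+.5-[x0,y0])*S for b in B]).round().astype(np.int32)
    for k in range(3): cv2.polylines(im,[u[4*k:4*k+4]],True,(255,0,0),1)
    e=[C+np.array([-np.cos(PSI)*r,-np.sin(PSI)*r,-.136]) for r in (.02,.058)]
    u=[tuple(int(v) for v in (px(p,q)+.5-[x0,y0])*S) for q in e]; cv2.line(im,u[0],u[1],(0,255,0),1)
    out.append(im)
cv2.imwrite('pics/g3.png',np.hstack(out)[...,::-1])
np.savez('g3.npz',im=np.hstack(out))
```

```text
17.7833
side term ((431.8072204589844, 36.54256820678711), (73.59616088867188, 146.8466796875), 71.47575378417969) 0.59
side terminal [(array([0.4399, 0.0261, 0.0019]), 0.91)]
side terminal_foot [(array([ 0.3666,  0.049 , -0.0039]), 0.86)]
side ledge_mid [(array([0.4208, 0.2511, 0.1359]), 0.76)]
side pressure_pad [(array([0.4643, 0.2591, 0.1839]), 0.77)]
side hinge_mid [(array([0.4973, 0.2665, 0.1444]), 0.64)]
top term ((433.4859619140625, 24.764537811279297), (61.629852294921875, 140.75103759765625), 70.77186584472656) 0.84
top terminal [(array([ 0.4387,  0.0249, -0.0006]), 0.67)]
top terminal_foot [(array([0.3712, 0.0476, 0.0055]), 0.89)]
top ledge_mid [(array([0.4179, 0.246 , 0.1393]), 0.58)]
top pressure_pad [(array([0.4616, 0.2599, 0.1847]), 0.73)]
top hinge_mid [(array([0.4952, 0.265 , 0.1498]), 0.73)]
```

View pics/g3.png

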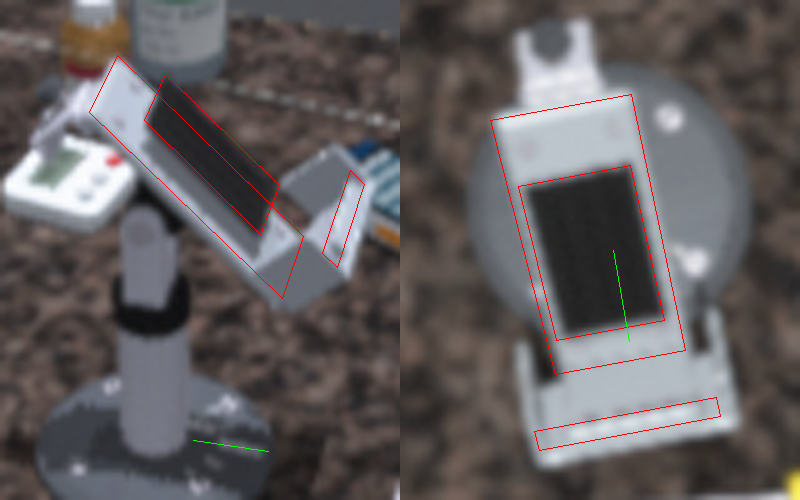

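The model of 45° lean and 10.3° yaw fits the plate and pad in both views to within about 1–2 mm. Next I'll check the angles numerically and grasp the terminal.

Run:
```python
from rect import *
np.set_printoptions(precision=4,suppress=True)
# long mark angle (side), profile over angle at r 36..55mm
b,_=rect('side',C[:2],s=6,half=.066,N=4); g=b.min(2).astype(np.float32)
th=np.radians(np.arange(-25,45,.5)); r=np.arange(36,55,.5)*6
pr=np.array([cv2.remap(g,(396+r*np.sin(t)).astype(np.float32)[None],(396+r*np.cos(t)).astype(np.float32)[None],1).mean() for t in th])
d=pr-cv2.GaussianBlur(pr[:,None],(1,61),14)[:,0]; i=np.where((th>-.02)&(th<.42))[0]; k=i[d[i].argmax()]
ww=np.clip(d[k-7:k+8],0,None); print('mark deg',np.degrees((th[k-7:k+8]*ww).sum()/ww.sum()),d[k])
# pad on its plane
H=hold(PSI,.785); O=C+H@[-.048,0,.005]
for n in ['top','side']:
    p=ctrl.capture(n); s=4; gg=np.mgrid[0:400,0:400]; P=O+((200-gg[1])/s/1000)[...,None]*H[:,1]+((200-gg[0])/s/1000)[...,None]*H[:,2]
    u=(P@np.array(p['R']).T+p['t'])@np.array(p['mtx']).T; u=(u[...,:2]/u[...,2:]).astype(np.float32)
    im=cv2.remap(p['frame'],u[...,0],u[...,1],cv2.INTER_CUBIC); m=(im.max(2)<75).astype(np.uint8)
    l=cv2.connectedComponents(m)[1]; m=(l==l[200,200]).astype(np.uint8); m=cv2.morphologyEx(m,cv2.MORPH_OPEN,np.ones((25,25)))
    R=cv2.minAreaRect(np.argwhere(m)[:,::-1].astype(np.float32)); print(n,'pad ctr off mm (-y,-z)',(np.array(R[0])-200)/s,'size',np.array(R[1])/s,R[2])
# grasp
a=-.332; X=np.array([np.cos(a),np.sin(a),0]); Y=np.array([-np.sin(a),np.cos(a),0]); z=np.array([0,0,-1.])
T=np.stack([np.cross(Y,z),Y,z],1); q=quat(T); P=np.array([.435,.025,0])
ctrl.command_gripper(.95)
ctrl.move_ptp(P+[0,0,.09],q)
ctrl.servo_line(P+[0,0,.025],vel=.15)
hit=ctrl.servo_line(P+[0,0,-.012],vel=.03,until_force=3)
o=ctrl.get_obs(); print(hit,o['tool_pos'],o['contact_force'],o['clock'])
```

```text
mark deg 9.48482305577972 20.845894
top pad ctr off mm (-y,-z) [ 1.5914 -0.3704] size [70.6976 35.5988] 89.66493225097656
side pad ctr off mm (-y,-z) [ 6.75  -0.125] size [77.75 60.5 ] 90.0
False [ 0.4352  0.025  -0.0118] [-0.7079 -0.0236 -0.5732] 24.65
```

Run:
```python
from h import *
np.set_printoptions(precision=4,suppress=True)
def rep(s):
    o=ctrl.get_obs(); print(s,o['tool_pos'],round(float(o['finger_gap']),3),o['contact_force'],o['wrist_torque'],round(o['grip_force'],1),o['clock'])
P=ctrl.get_obs()['tool_pos']
hit=ctrl.servo_line(P+[0,0,-.022],vel=.03,until_force=3); rep(hit)
P=ctrl.get_obs()['tool_pos']
if hit: ctrl.servo_line(P+[0,0,.007],vel=.05); rep('up')
p=ctrl.capture('top'); print([(w(p,a['point']),a['score']) for a in ctrl.mark_of(p,'terminal')[:1]])
```

```text
True [ 0.4348  0.025  -0.0325] 0.955 [-1.0874 -0.1694  6.7124] [0.0406 0.213  0.0125] 3.0 25.3
up [ 0.4351  0.025  -0.0252] 0.95 [-0.2763 -0.2065  0.3743] [ 0.0154  0.023  -0.0454] 0.0 25.6
[]
```

Run:
```python
from h import *
np.set_printoptions(precision=4,suppress=True)
def rep(s):
    o=ctrl.get_obs(); print(s,o['tool_pos'],round(float(o['finger_gap']),3),o['contact_force'],o['wrist_torque'],round(o['grip_force'],1),o['clock'])
ctrl.command_gripper(0.0); rep('closed')
P=ctrl.get_obs()['tool_pos']
ctrl.servo_line(P+[0,0,.19],vel=.2); rep('lift')
for n in ['side','top']:
    p=ctrl.capture(n)
    for t in ['terminal','terminal_foot']: print(n,t,[(w(p,a['point']),round(a['score'],2)) for a in ctrl.mark_of(p,t)[:1]])
    x0,y0=(370,170) if n=='side' else (360,210)
    cv2.imwrite('pics/%s_l.png'%n,cv2.resize(p['frame'][y0:y0+100,x0:x0+100],None,fx=4,fy=4,interpolation=cv2.INTER_CUBIC)[...,::-1])
cv2.imwrite('pics/l.png',np.hstack([cv2.imread('pics/side_l.png'),cv2.imread('pics/top_l.png')]))
```

```text
closed [ 0.4349  0.025  -0.0252] 0.708 [-1.0222  0.4629  5.4267] [ 0.0547  0.2191 -0.0028] 66.0 26.0167
lift [0.4338 0.0253 0.1632] 0.71 [ 0.1092  0.6787 -2.1207] [ 0.044   0.0127 -0.0143] 65.3 27.1167
side terminal []
side terminal_foot []
top terminal [(array([ 0.4595,  0.4794, -0.001 ]), 0.47)]
top terminal_foot [(array([0.3691, 0.0492, 0.1925]), 0.88)]
```

View pics/l.png

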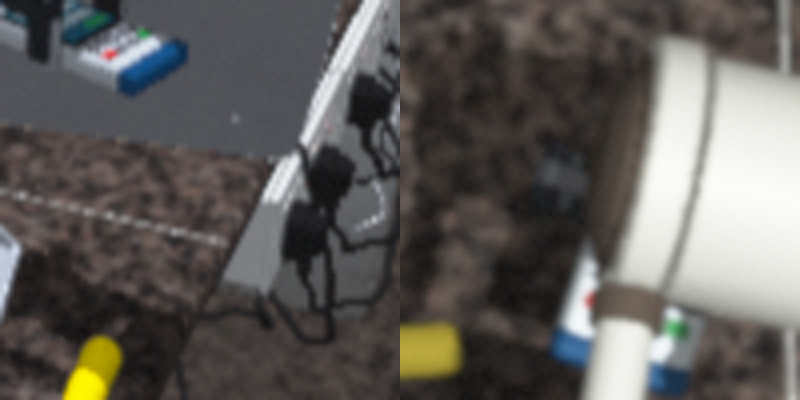

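The picture shows the terminal lifted level, with its key end at side crop (150,65), gripped at mid-length. I'll bring it over the holder.

```bash
cat >> h.py <<'E'
TAU=.785
def seat(d,lift,dy=-.001):
    H=hold(PSI,TAU); T=tool(H,0,1); return C+H@np.array([-.0228+d,dy,.008+lift]), quat(T)
def rep(s):
    H=hold(PSI,TAU); o=ctrl.get_obs(); P0,_=seat(0,0)
    print(s,'loc mm',((o['tool_pos']-P0)@H*1000).round(2),'F_h',(o['contact_force']@H).round(2),'M_h',(o['wrist_torque']@H).round(2),'gap',round(float(o['finger_gap']),3),'grip',round(o['grip_force'],1),'t',round(o['clock'],2)); return o
E
python3 - <<'E'
from h import *
P,q=seat(-.045,.07); print(P,ctrl.solve_ik(P,q),ctrl.solve_ik(*seat(0,0)))
ctrl.move_ptp([.43,.12,.24],ctrl.get_obs()['tcp_rot'])
ctrl.move_ptp(P,q); rep('A')
ctrl.servo_line(seat(-.004,.06)[0],vel=.1); o=rep('B')
out=[]
for n in ['side','top']:
    p=ctrl.capture(n)
    for t in ['terminal','terminal_foot','ledge_mid']:
        r=ctrl.mark_of(p,t)[:1]
        if r: print(n,t,((w(p,r[0]['point'])-C)@hold(PSI,TAU)*1000).round(1),round(r[0]['score'],2))
    x0,y0=(300,180) if n=='side' else (245,190)
    out.append(cv2.resize(p['frame'][y0:y0+120,x0:x0+100],None,fx=4,fy=4,interpolation=cv2.INTER_CUBIC))
cv2.imwrite('pics/b.png',np.hstack(out)[...,::-1])
E
```

```text
[0.50163461 0.26550006 0.25309903] [ 0.33969408 -0.43089844  2.23139619 -0.20942394  0.5717069  -1.28056516] [ 0.34855667 -0.36270006  2.35550121 -0.31910187  0.38793585 -1.15428221]
A loc mm [-44.32  -1.28  68.94] F_h [ 1.68 -0.2  -0.52] M_h [0.03 0.57 0.  ] gap 0.712 grip 65.3 t 28.82
B loc mm [-3.85 -0.54 60.42] F_h [ 1.72  0.34 -1.34] M_h [ 0.01  0.49 -0.02] gap 0.709 grip 65.3 t 29.39
side terminal [-51.5   0.8  73.2] 0.92
side terminal_foot [-52.5  -1.1  -2.5] 0.67
side ledge_mid [-42.    0.  -64.4] 0.95
top terminal [-49.9  -3.1  69.6] 0.61
```

Run:
```python
from h import *
ctrl.servo_line(seat(-.004,.027)[0],vel=.1); rep('27')
h=ctrl.servo_line(seat(-.004,.008)[0],vel=.03,until_force=3); rep(('8',h))
if not h:
    h=ctrl.servo_line(seat(-.004,-.008)[0],vel=.02,until_force=3); rep(('down',h))
```

```text
27 loc mm [-4.1   0.13 27.32] F_h [ 1.35  0.73 -0.59] M_h [ 0.05  0.54 -0.06] gap 0.708 grip 65.3 t 30.27
('8', False) loc mm [-4.06  0.03  8.28] F_h [ 1.45  0.07 -1.92] M_h [0.01 0.54 0.02] gap 0.707 grip 65.3 t 31.06
('down', True) loc mm [-4.04  0.08 -1.49] F_h [0.7  0.08 3.53] M_h [-0.16 -0.17  0.01] gap 0.708 grip 65.4 t 31.61
```

Run:
```python
from h import *
L=-.0013
ctrl.servo_line(seat(-.004,L)[0],vel=.01); rep('ease')
ctrl.servo_line(seat(-.001,L)[0],vel=.02); rep(-1)
for d in (0,1,2,3):
    ctrl.servo_line(seat(d/1000,L)[0],vel=.02); o=rep(d)
    if (o['contact_force']@hold(PSI,TAU))[0]<-6: break
```

```text
ease loc mm [-3.93 -0.   -1.45] F_h [ 2.19 -0.5   1.76] M_h [-0.09  0.1   0.02] gap 0.708 grip 65.3 t 32.0
-1 loc mm [-0.87 -0.01 -1.43] F_h [1.32 0.5  0.25] M_h [-0.04  0.21 -0.02] gap 0.709 grip 65.5 t 32.3
0 loc mm [ 0.01  0.01 -1.36] F_h [-1.48 -0.08  1.28] M_h [-0.03  0.28  0.02] gap 0.71 grip 65.7 t 32.55
1 loc mm [ 0.99  0.01 -1.31] F_h [-2.99 -0.15 -0.74] M_h [-0.08  0.23 -0.03] gap 0.709 grip 65.9 t 32.8
2 loc mm [ 1.99  0.03 -1.25] F_h [-4.99  0.25 -0.07] M_h [-0.14  0.29  0.01] gap 0.707 grip 66.0 t 33.05
3 loc mm [ 3.    0.04 -1.24] F_h [-5.81 -0.45 -0.51] M_h [-0.06  0.25  0.05] gap 0.71 grip 66.2 t 33.3
```

Run:
```python
from h import *
H=hold(PSI,TAU)
ctrl.servo_line(seat(.004,-.0015)[0],vel=.01); rep(4)
def avg(n=8):
    F=[]
    for _ in range(n): ctrl.pause(.06); F.append(ctrl.get_obs()['contact_force']@H)
    return np.mean(F,0)-[1.45,0,-1.5]
print('net F',avg().round(2))
for n in ['side','top']:
    p=ctrl.capture(n)
    for t in ['terminal','terminal_foot','hinge_mid','ledge_mid','pressure_pad']:
        r=ctrl.mark_of(p,t)[:1]
        if r: print(n,t,((w(p,r[0]['point'])-C)@H*1000).round(1),round(r[0]['score'],2))
rep('end')
```

```text
4 loc mm [ 3.92  0.08 -1.18] F_h [-6.75 -0.78  0.94] M_h [-0.12  0.22 -0.03] gap 0.713 grip 66.3 t 33.55
net F [-8.64 -0.2   1.43]
side terminal [-43.1  -0.3  10.3] 0.6
side terminal_foot [-42.8   1.8 -63.2] 0.62
side hinge_mid [ 8.7  1.7 -1.6] 0.98
side ledge_mid [-44.7   1.1 -63.4] 0.89
top terminal [-42.6  -2.7   9.9] 0.96
top hinge_mid [ 180.  -214.4  -35.3] 0.35
top pressure_pad [   8.9  -52.5 -200.4] 0.5
end loc mm [ 3.91  0.08 -1.19] F_h [-7.95 -0.56 -0.95] M_h [-0.09  0.21  0.04] gap 0.709 grip 66.3 t 34.62
```

Run:
```python
from h import *
H=hold(PSI,TAU)
for _ in range(4):
    ctrl.pause(.9); print((np.mean([(ctrl.pause(.03),ctrl.get_obs()['contact_force'])[1] for _ in range(4)],0)@H-[1.45,0,-1.5]).round(2))
rep('end'); print(ctrl.close_job())
```

```text
[-8.23 -0.52  1.05]
[-8.36 -0.4   1.08]
[-8.36 -0.72  1.34]
[-8.63 -0.17  1.2 ]
end loc mm [ 3.91  0.06 -1.2 ] F_h [-7.6  -0.29 -0.26] M_h [-0.05  0.16  0.05] gap 0.709 grip 66.3 t 38.75
the job is handed in; nothing more can be done
None
```

The stand is square to within about 1° and leaned back 45°, and the terminal is seated in the holder. I pressed it into the pad at about 8.4 N for over 3 s, then handed the job in at 38.8 s with the arm still pressing.

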